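# Switch the blender's supply off inside its splash-proof box

## Task

The blender is to be washed, so cut its supply at the splash-proof switch box: press down the spring clip on the front of the box so that the clear flap springs fully open, then reach down through the window under it and press the switch lever fully down. Do not touch the window's frame or its rubber seal with any part of the robot. Leave the flap open, and do not move or pick up any of the things standing about.

Things in the scene. Friction and masses are not known exactly. Their poses are not given: they have to be found in the camera images.
- switch_box: Splash-proof switch box of plain grey plastic, screwed to the cupboard top, with a clear flap over its top: 130 mm (its x) x 160 mm (its y, plus 16 mm feet either side), 89 mm high without the flap. Origin at the centre of its underside, z up; its front, where the clip is, looks along its own -x, and the flap is hinged along the rear (+x) top edge.
- clip (a joint): Dark spring clip on the middle of the box's front: a hook over the flap's front lip and, below it, a level thumb tab that sticks out forward. 0 rad at rest, grows as the tab is pressed down, stop at 0.30. The hook lets go of the flap at about 0.14 rad; a spring brings the clip back. Its pivot lies 75 mm in front of the box's origin, 58 mm above the cupboard top.
- flap (a joint): Clear flap, 125 x 150 mm, in a grey rim. 0 rad = latched shut (its top 97 mm above the cupboard top). Once the clip lets go its own spring swings it up and back to its stop at 2.2 rad in 1 to 3 s, where it stays, leaning back behind the box to about 205 mm above the cupboard top and 145 mm behind the box's origin.
- window_frame: The fixed frame on top of the box, under the flap: a flat grey plate round the window, with a black rubber seal 3 mm proud round the opening; the seal's top is 89 mm above the cupboard top. It must not be touched. Its origin and axes are those of the box.
- window (a point): Centre of the window opening, level with the top of the seal (89 mm above the cupboard top, 6 mm in front of the box's origin). The opening is 80 mm along the box's x and 90 mm along its y, clear inside down to the switch except for the lever.
- lever (a joint): Black switch lever inside the box, below the window, hinged at its rear (+x) end. About 0 rad = raised (on), 0.35 rad = fully down against its stop (off). It moves with about 2.5 N of push at the pad and stays where it is left. Its pivot lies 30 mm behind the box's origin, 40 mm above the cupboard top.
- lever_pad (a point): The place to press on the lever: middle of the top of its 36 mm wide ribbed pad at the front (-x) end, 43 mm from the pivot. Raised, it lies 59 mm above the cupboard top (30 mm below the top of the seal), about 9 mm in front of the box's origin; fully down 45 mm above the cupboard top, 13 mm in front of the origin.
- clip_pad (a point): Where to press the thumb tab: on its top, 105 mm in front (-x) of the box's origin, 70 mm above the cupboard top at rest. Tab 34 mm wide, reaching 20 mm farther forward, free below; the clip's upright stands 26 mm behind this point and is 103 mm high. It sinks about 4.5 mm (3 to 4 N) before the flap is let go, 9 mm (5 N) to a hard stop: press 7 to 8 mm.
- blender_base: black blender base without its jug, 190 x 170 x 196 mm high, heavy, stands at the side; origin at the centre of its underside
- jug: clear plastic pouring jug, 116 mm across the rim, 190 mm high, loop handle at its +y; origin at the centre of its underside
- bowl_a: cream melamine bowl, 140 mm across, 55 mm high, close beside the switch box; origin at the centre of its underside
- bowl_b: the other melamine bowl, same size; origin at the centre of its underside
- creamer: white ceramic creamer, 68 mm across, 85 mm high, loop handle at its +y, close beside the switch box; origin at the centre of its underside
- sugar_jar: white sugar jar with a steel lid, 74 mm across, 110 mm high; origin at the centre of its underside
- spatula: flat wooden spatula lying down, 260 mm long; origin under its middle, x along it

How it is judged:
On the way, in this order (a step that is already met when the one before it is completed fails the run):
1. the clip has been pressed and the flap has sprung open, with the lever still up (value of joint flap above 1.5 rad and value of joint lever below 0.12 rad), for 0.2 s.
2. the lever is pressed fully down through the open window (value of joint lever above 0.31 rad and value of joint flap above 1.5 rad), for 0.2 s.
At the end, for the whole second after the job is handed in: The lever is within 0.04 rad (about 2 mm at its pad) of its lower stop, the flap stands open (over 1.9 of 2.2 rad) and at rest, the clip has sprung back, and none of the things standing about has moved 12 mm (value of joint lever above 0.31 rad and value of joint flap above 1.9 rad and velocity of joint flap below 0.1 rad/s and velocity of joint lever below 0.05 rad/s and value of joint clip below 0.05 rad and distance of each of jug, bowl_a, bowl_b, creamer, sugar_jar, spatula from where it was at the start of the episode below 0.012 m); the robot touches nothing.
It fails at once if the robot touches the window's frame or its rubber seal (contact force between any of the fingers, the arm and window_frame above 0.3 N).
It fails at once if one of the things standing about is moved (over 12 mm), lifted or knocked over (distance of any of jug, bowl_a, bowl_b, creamer, sugar_jar, spatula from where it was at the start of the episode above 0.012 m).
It also fails if it takes over 48 s, if anything falls off the work surface, if the arm or the gripper's body presses on something with over 40 N, if the wrist force passes 120 N, or if a joint passes its speed limit or range.

## Robot

A 6-joint arm with a two-finger parallel gripper is mounted at the origin on the work surface. World frame = base frame: x ahead of the robot, y to its left, z up, the work surface at z = 0. Lengths are in m, angles in rad, forces in N, time in s.
With the tool pointing down it reaches from about 0.325 to 0.9 m from the base axis. Payload 6.1 kg.
Tool frame: the origin (TCP) lies midway between the tips of the shut fingers; the grasp point (between the pads) lies manip.grip_depth behind it (manip.grip_depth is the distance from the TCP to the grasp point, in m); z points along the fingers, y is the direction in which the jaws open and shut (so a half turn about z gives the same grasp; the last joint's range is limited). The gripper opens to 85 mm and grips with 20 to 120 N. Pads are 22 mm wide; open, the fingers measure 114 mm over their backs; the gripper's body (76 mm by 85 mm) begins 54 mm behind the grasp point. The pads swing forward as they close: fully open they stand 13 mm farther back than shut.
Start: joints at [1.009, 0.22, 1.526, -0, 1.395, -0.126], TCP at [0.264, 0.567, 0.231] pointing down, gripper open.
Joint ranges: [-2.98, 2.98], [-0.91, 2.08], [0.09, 2.57], [-1.24, 4.39], [0.2, 2.65], [-2.68, 2.68]. Speed limits (rad/s): [2.57, 2.57, 3.01, 3.14, 3.14, 3.14].

## Interface

Orientations are given as a unit quaternion [x, y, z, w].
In Python, from cell import manip gives the robot as it stands.
- The arm moves only by the tool play_rows, never from a script. Its argument "rows" is a list of rows, each a list of 3 entries, a list of its own where there are three numbers: the shift along the tool's x, y, z in mm, then the turn, a rotation vector about the tool's x, y, z in degrees, then the finger opening in mm, from 0 to 85.4. A call has 1 to 12 rows; each row is the pose to reach, as a shift and turn from the pose measured when the call began, along the tool's axes at that moment; what a row does not reach only later rows make up. A row lasts 1/8 s, in which the tool goes at most 62.5 mm and 10.7 degrees, less where a joint would pass 70% of its speed; a pose out of reach is approached as far as the arm can. A call with a gripper value outside its range is refused whole. The fingers move at their own pace and stop on an object; "force" is the grip in N (left out, the last holds). Time passes only in rows, so rows that repeat a pose let the fingers close. It gives the time, the measured TCP pose, the force and the opening at its end, in the units of the state.
- manip.sense(): the state, without advancing time (a new reading comes with each control period).
- manip.read_camera(name): name is "side" or "top" or "wrist"; returns (picture, depth): 480x640x3 uint8, red, green, blue; 480x640 float32, m along the optical axis (not along the pixel's ray), 0 where there is no reading.
- manip.get_calibration(name): a dict with "K" (3x3 intrinsics, pixels), "k1" (the pictures are not rectified: a ray, as slopes to the right and down, at radius r is drawn at 1 + k1 r^2 times it, then the intrinsics apply), "R" (3x3) and "t" (3): a world point X has camera coordinates R X + t; the wrist camera has in their place "mount" (4x4, takes a point from camera to tool coordinates, whose origin is the TCP and whose axes are the flange's). Camera axes: x right, y down, z forward; pixel columns grow to the right and rows downward; lengths in m; the calibration is good to about 2 mm. A picture is of the moment at which its call begins: read the wrist's pose just before it. get_calibration takes no time and is no camera call.
- manip.finish_job(): hands the job in, once; it reports no verdict.
The state is a dict: "t": time; "joint_positions": joint angles; "qd": joint speeds; "joint_torque": joint torques, N m; "tool_pos": TCP position; "orientation": TCP orientation; "ft_force": force on the tool from outside, world axes, zero at the start; "moment": the same for the moment, N m; "gripper_width": opening from 0.0 (shut) to 1.0 (fully open).
Only numpy, scipy, OpenCV 4.12 (cv2) and the standard library are available. Lean on these libraries where they do the work, as an engineer would, in place of code of your own. Each camera call takes 0.05 s, during which the arm holds its last target.

## Working session

There is one attempt and no reset: what is moved stays moved. The work goes in short steps, Python scripts to look and compute and a tool call to move; the robot and the scene stay as the last step left them, time stands still between calls to the robot, and variables do not carry over. Pictures are saved under pics/ and viewed, and the job is handed in when it is done.

Besides the shell and the picture viewer there is one more tool, called after "Emit:" in YAML: its name, and indented under it one key for each argument. play_rows: Moves the arm, as the interface text tells. Its arguments: {"type":"object","properties":{"rows":{"type":"array"},"force":{"type":"number"}},"required":["rows"]}

```bash
mkdir -p pics; ls
python3 - <<'E'
from cell import manip
import cv2,numpy as np
s=manip.sense();print(s, manip.grip_depth)
for n in("side","top","wrist"):
    p,d=manip.read_camera(n);cv2.imwrite(f"pics/{n}0.png",p[:,:,::-1]);np.save(f"pics/{n}0d.npy",d);np.save(f"pics/{n}0p.npy",p)
    print(n,manip.get_calibration(n))
E
```

```text
pics
{'t': 0.0, 'joint_positions': array([ 1.00890617e+00,  2.21257383e-01,  1.52764361e+00, -5.25906931e-06,
        1.39465915e+00, -1.26135737e-01]), 'qd': array([-2.10320018e-04, -1.73924024e-04,  1.11148521e-03,  2.60432420e-05,
       -2.18594295e-04,  2.96559546e-04]), 'joint_torque': array([-2.30825717e-03, -4.96929181e+01, -3.89372957e+01, -7.64147826e-04,
        1.17008426e-02,  1.22082380e-05]), 'tool_pos': array([0.26350712, 0.56606342, 0.23016266]), 'orientation': array([ 2.16156953e-01,  9.76358133e-01, -9.26975711e-04, -3.29347352e-04]), 'ft_force': array([-0.73854314, -0.86022939,  0.13828985]), 'moment': array([-0.00751616, -0.04961102, -0.06182345]), 'gripper_width': 1.002795328008294} 0.0187
side {'K': array([[602.96354887,   0.        , 321.39298716],
       [  0.        , 602.96354887, 244.52783165],
       [  0.        ,   0.        ,   1.        ]]), 'k1': -0.007792763343274805, 'R': array([[-0.94709916, -0.32081885, -0.00885685],
       [-0.15749892,  0.48864827, -0.8581474 ],
       [ 0.27963775, -0.81135574, -0.51332699]]), 't': array([0.43421053, 0.1654110
[... 257 characters left out ...]
8],
       [-0.98298295,  0.00896276, -0.18347803],
       [ 0.18338071, -0.01069161, -0.98298383]]), 't': array([-0.00953586,  0.49326623,  1.54165586])}
wrist {'K': array([[368.99127573,   0.        , 321.85067023],
       [  0.        , 368.99127573, 234.34372196],
       [  0.        ,   0.        ,   1.        ]]), 'k1': 0.022245439980386725, 'mount': array([[-3.02811100e-04, -9.49812918e-01, -3.12818363e-01,
         7.99984067e-02],
       [ 9.99999938e-01, -3.44601181e-04,  7.83060561e-05,
         1.09002381e-03],
       [-1.82173681e-04, -3.12818320e-01,  9.49812963e-01,
        -1.42881858e-01],
       [ 0.00000000e+00,  0.00000000e+00,  0.00000000e+00,
         1.00000000e+00]])}
```

View pics/side0.png

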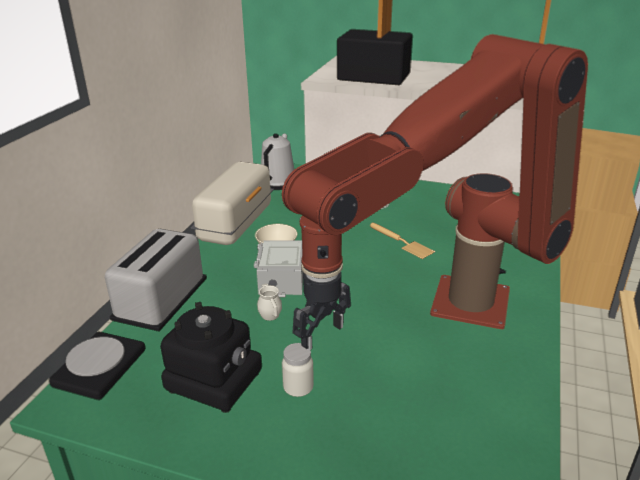

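View pics/top0.png

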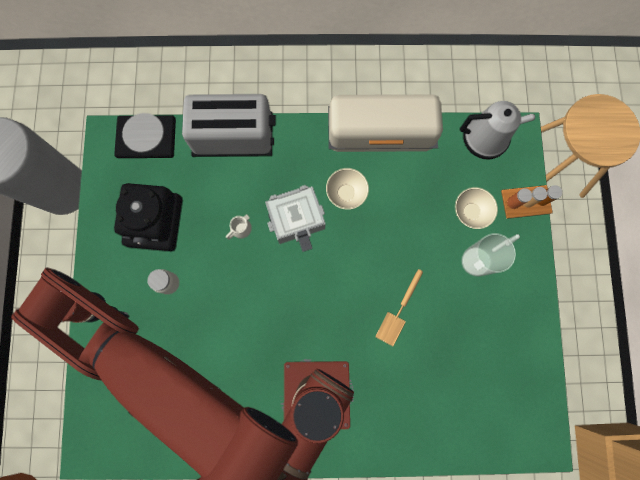

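View pics/wrist0.png

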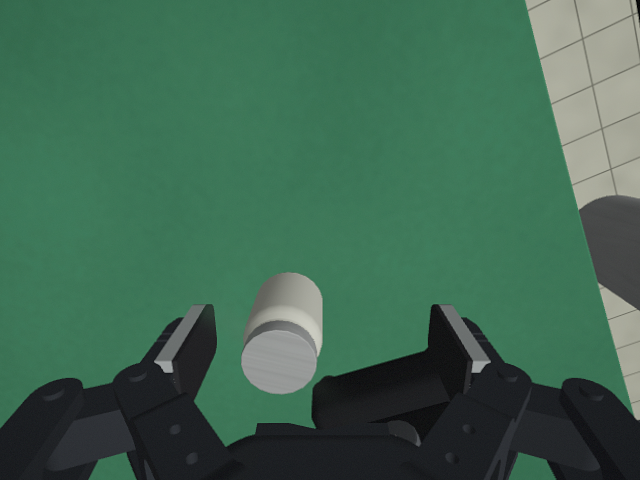

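The top view shows the box centred near (296,214) with its dark clip at (306,242). The creamer is at (240,227) and bowl_a at (347,188). I'll zoom in on the box next.

```bash
cat > h.py <<'E'
import numpy as np,cv2
from cell import manip
from scipy.spatial.transform import Rotation as Rn
def ray(name,uv,pose=None):
    c=manip.get_calibration(name);K=c["K"]
    x=np.array([(uv[0]-K[0,2])/K[0,0],(uv[1]-K[1,2])/K[1,1]]);u=x.copy()
    for _ in range(20): u=x/(1+c["k1"]*(u@u))
    d=np.array([u[0],u[1],1.])
    if "mount" in c:
        M=c["mount"];R=Rn.from_quat(pose[1]).as_matrix()
        return R@M[:3,3]+pose[0], R@M[:3,:3]@d
    return -c["R"].T@c["t"], c["R"].T@d
def onz(name,uv,z,pose=None):
    o,d=ray(name,uv,pose); return o+d*(z-o[2])/d[2]
def dep(name,uv,dm,pose=None):
    o,d=ray(name,uv,pose); return o+d*dm[int(round(uv[1])),int(round(uv[0]))]
def proj(name,X,pose=None):
    c=manip.get_calibration(name)
    if "mount" in c:
        M=c["mount"];R=Rn.from_quat(pose[1]).as_matrix();Xt=R.T@(np.array(X)-pose[0]);q=M[:3,:3].T@(Xt-M[:3,3])
    else:q=c["R"]@X+c["t"]
    u=q[:2]/q[2];u=u*(1+c["k1"]*(u@u));return c["K"][[0,1],[0,1]]*u+c["K"][:2,2]
def boxT(o,yaw):
    c,s=np.cos(yaw),np.sin(yaw)
    return lambda x,y,z:np.array([o[0]+c*x-s*y,o[1]+s*x+c*y,z])
E
python3 - <<'E'
import cv2
i=cv2.imread("pics/top0.png")[165:265,225:375];cv2.imwrite("pics/topz.png",cv2.resize(i,(750,500),interpolation=cv2.INTER_CUBIC))
i=cv2.imread("pics/side0.png")[215:335,230:350];cv2.imwrite("pics/sidez.png",cv2.resize(i,(600,600),interpolation=cv2.INTER_CUBIC))
E
```

```text
(no output)
```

View pics/topz.png

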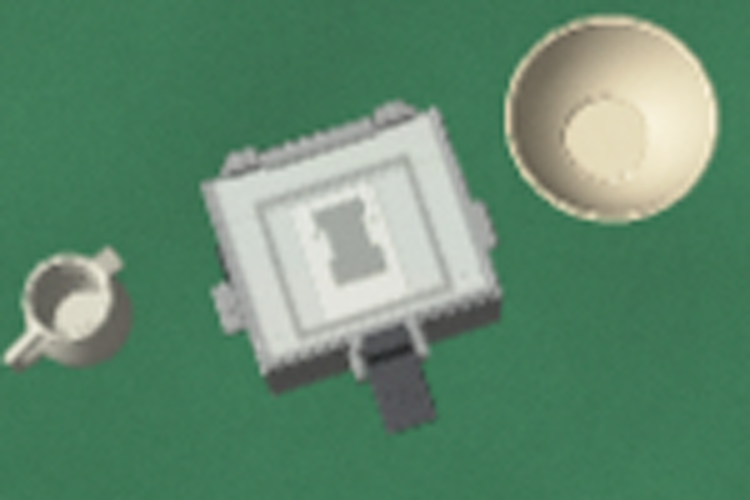

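View pics/sidez.png

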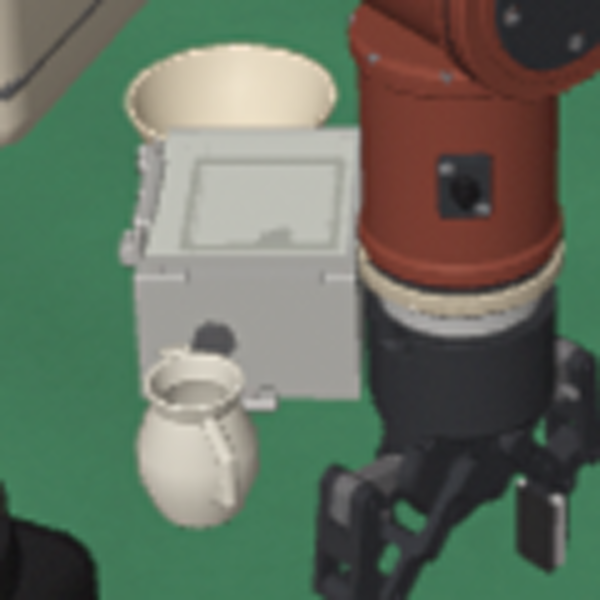

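Run:
```python
from h import *
f=lambda u,v:((u+.5)/5-.5+225,(v+.5)/5-.5+165)
d=np.load("pics/top0d.npy")
C={k:onz("top",f(*p),.097) for k,p in dict(rl=(205,183),rr=(437,110),fr=(500,290),fl=(268,365)).items()}
for k in C:print(k,C[k].round(4))
P=list(C.values());print([np.linalg.norm(P[i]-P[(i+1)%4]).round(4) for i in range(4)])
ang=lambda v:np.degrees(np.arctan2(v[1],v[0]))
print("yaw",ang(C['rr']-C['fr']),ang(C['rl']-C['fl']),ang(C['rl']-C['rr'])-90,ang(C['fl']-C['fr'])-90)
c=sum(P)/4
t1,t2=onz("top",f(390,433),.07),onz("top",f(436,415),.07);t=(t1+t2)/2;print("tip",t,np.linalg.norm(t1-t2))
print("c",c,"c-tip",np.linalg.norm((c-t)[:2]),ang(c-t))
print("depth flap top z",dep("top",f(240,220),d),dep("top",f(400,400),d), dep("top",f(100,450),d))
print("creamer",onz("top",f(70,290),.085),"bowl",onz("top",f(610,118),.055))
```

```text
rl [0.6039 0.1562 0.097 ]
rr [0.6506 0.009  0.097 ]
fr [ 0.5329 -0.0296  0.097 ]
fl [0.4863 0.1158 0.097 ]
[np.float64(0.1545), np.float64(0.1239), np.float64(0.1527), np.float64(0.1244)]
yaw 18.18040747163785 18.98590319129802 17.601123346718737 17.771477923661664
tip [0.45260568 0.02590483 0.07      ] 0.03126916142224938
c [0.56846149 0.06283774 0.097     ] c-tip 0.12160020075543591 17.681420468352435
depth flap top z [0.57956207 0.13387665 0.09724655] [0.46696127 0.0339257  0.0764955 ] [0.44801527 0.23320024 0.00334171]
creamer [0.53803047 0.24220662 0.085     ] bowl [ 0.65678023 -0.1040361   0.055     ]
```

Emit:
play_rows:
  rows:
    - [[-60,-60,-40],[0,0,-10],0]
    - [[-120,-120,-40],[0,0,-20],0]
    - [[-160,-165,-40],[0,0,-30],0]
    - [[-200,-205,-40],[0,0,-40],0]
    - [[-240,-246,-40],[0,0,-43],0]
    - [[-280,-287,-40],[0,0,-43],0]
    - [[-320,-328,-40],[0,0,-43],0]
    - [[-360,-369,-40],[0,0,-43],0]
    - [[-399,-410,-40],[0,0,-43],0]
    - [[-399,-410,-40],[0,0,-43],0]
    - [[-399,-410,-40],[0,0,-43],0]
    - [[-399,-410,-40],[0,0,-43],0]

```text
t: 1.65
tool_pos: [0.4519, 0.0268, 0.2708]
orientation: [-0.157, 0.988, -0.0, -0.001]
ft_force: [-0.2, 0.3, 0.2]
gripper_width: -0.0
```

Run:
```python
from h import *
s=manip.sense();p,d=manip.read_camera("wrist");cv2.imwrite("pics/wrist1.png",p[:,:,::-1]);np.save("pics/w1d.npy",d);np.save("pics/w1q.npy",np.r_[s["tool_pos"],s["orientation"]])
print(s["t"],s["tool_pos"],s["orientation"],s["joint_positions"],s["gripper_width"],s["ft_force"])
```

```text
1.65 [0.45190305 0.02677052 0.27075076] [-1.56764763e-01  9.87635664e-01 -2.43346859e-04 -7.39035008e-04] [-1.14692191e-01 -2.28735693e-01  1.90048085e+00 -8.70352228e-04
  1.47114041e+00 -2.00022957e+00] -0.00048328090132920956 [-0.24063384  0.29140689  0.19152644]
```

View pics/wrist1.png

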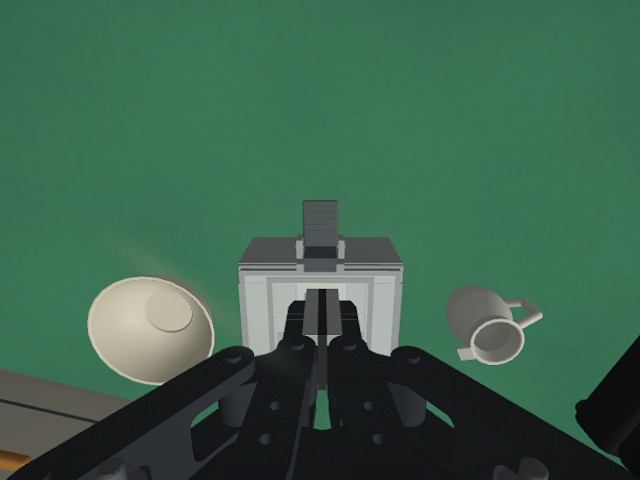

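The clip tab is at (303–337, 200–248) and the flap's front edge at row ~277, from x=241 to 402. The shut fingers are central. I'll compute the box pose from these, and the gripper's width behind the TCP from depth.

Run:
```python
from h import *
i=cv2.imread("pics/wrist1.png");cv2.imwrite("pics/w1z.png",cv2.resize(i[190:350,220:420],(800,640)[:2] and (750,600),interpolation=cv2.INTER_CUBIC))
q=np.load("pics/w1q.npy");pose=(q[:3],q[3:]);d=np.load("pics/w1d.npy")
c=manip.get_calibration("wrist");M=c["mount"]
v,u=np.mgrid[0:480,0:640]; x=np.stack([(u-c["K"][0,2])/c["K"][0,0],(v-c["K"][1,2])/c["K"][1,1],np.ones(u.shape)],-1)
X=(x*d[...,None])@M[:3,:3].T+M[:3,3]
m=(d>0)&(X[...,2]<0.02)&(X[...,2]>-.11)&(np.abs(X[...,1])<.08)&(np.abs(X[...,0])<.06)
for z in np.arange(-.105,.015,.01):
    k=m&(abs(X[...,2]-z)<.005)
    if k.any():print(round(z,3),"y",X[k][:,1].min().round(3),X[k][:,1].max().round(3),"x",X[k][:,0].min().round(3),X[k][:,0].max().round(3))
# horizontal box-plane depth samples
for uv in[(320,220),(250,300),(390,300),(320,235),(500,100)]:print(uv,dep("wrist",uv,d,pose).round(4))
```

```text
-0.095 y -0.058 0.059 x 0.012 0.02
-0.085 y -0.063 0.064 x 0.001 0.018
-0.075 y -0.058 0.058 x -0.011 0.017
-0.065 y -0.049 0.05 x -0.012 0.017
-0.055 y -0.04 0.042 x -0.013 0.014
-0.045 y -0.032 0.033 x -0.013 0.014
-0.035 y -0.013 0.016 x -0.013 0.011
-0.025 y -0.013 0.014 x 0.005 0.011
-0.015 y -0.013 0.014 x 0.005 0.011
-0.005 y -0.012 0.013 x 0.005 0.011
(320, 220) [0.4702 0.0314 0.0702]
(250, 300) [ 0.5596 -0.0101  0.0967]
(390, 300) [0.5182 0.1176 0.0965]
(320, 235) [0.4846 0.0361 0.0708]
(500, 100) [ 3.070e-01  1.763e-01 -2.000e-04]
```

View pics/w1z.png

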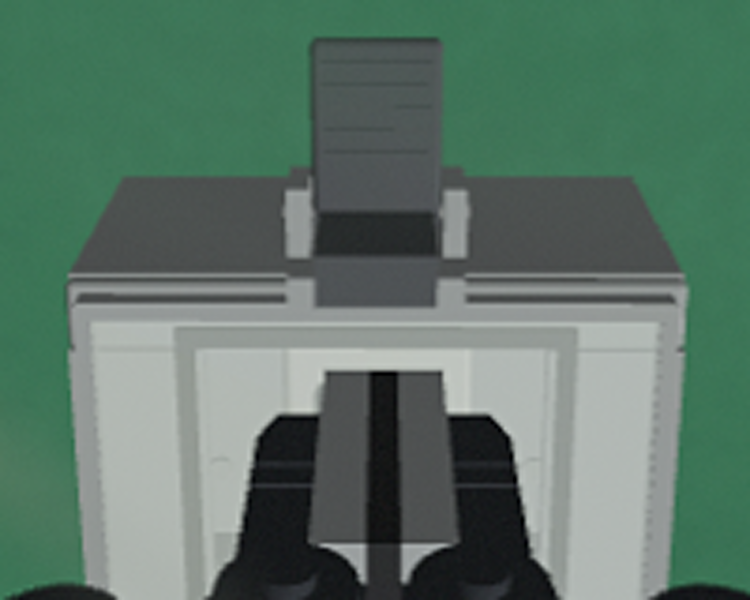

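Run:
```python
from h import *
q=np.load("pics/w1q.npy");pose=(q[:3],q[3:])
f=lambda u,v:((u+.5)/3.75-.5+220,(v+.5)/3.75-.5+190)
W=lambda u,v,z:onz("wrist",f(u,v),z,pose)
ang=lambda v:np.degrees(np.arctan2(v[1],v[0]))
a,b=W(312,40,.07),W(441,40,.07);t=(a+b)/2;print("tip",t,np.linalg.norm(a-b),ang(b-a)-90)
a,b=W(72,280,.089),W(683,280,.089);print("body front top",(a+b)/2,np.linalg.norm(a-b),ang(b-a)-90)
a,b=W(74,304,.097),W(677,304,.097);print("flap front",(a+b)/2,np.linalg.norm(a-b),ang(b-a)-90)
h=W(376,306,.103);print("hook rear",h)
yaw=np.radians(18.0)
print("orig from tip",t[:2]+.125*np.array([np.cos(yaw),np.sin(yaw)]))
print("tool yaw",ang(Rn.from_quat(q[3:]).as_matrix()[:,0]))
for o in ([.5712,.0655],):
  T=boxT(o,yaw)
  for n,x in(("pad",T(-.105,0,.07)),("tip",T(-.125,0,.07)),("flapfl",T(-.0625,.075,.097))):print(n,x,[proj("wrist",x,pose),proj("top",x)])
```

```text
tip [0.45176315 0.02546361 0.07      ] 0.032726881470673035 18.02617336481657
body front top [0.50665962 0.04359504 0.089     ] 0.15483245958501474 18.02739917630342
flap front [0.5097415  0.04410795 0.097     ] 0.14990893287416313 18.027156370363244
hook rear [0.50772127 0.04361789 0.103     ]
orig from tip [0.57064522 0.06409073]
tool yaw -161.96168333168552
pad [0.47133907 0.03305322 0.07      ] [array([321.26480537, 221.48162552]), array([304.9120367 , 243.58605765])]
tip [0.45231794 0.02687288 0.07      ] [array([321.26203054, 201.29274888]), array([306.89784408, 249.49131435])]
flapfl [0.48858269 0.11751568 0.097     ] [array([401.48445921, 273.25860492]), array([277.64377584, 236.89716177])]
```

Emit:
play_rows:
  rows:
    - [[-9,-1,60],[0,0,0],0]
    - [[-9,-1,120],[0,0,0],0]
    - [[-9,-1,165],[0,0,0],0]
    - [[-9,-1,186],[0,0,0],0]
    - [[-9,-1,191],[0,0,0],0]
    - [[-9,-1,191],[0,0,0],0]

```text
t: 2.45
tool_pos: [0.4609, 0.0294, 0.0804]
orientation: [-0.158, 0.987, -0.0, -0.0]
ft_force: [0.2, -0.0, 0.4]
gripper_width: 0.001
```

Run:
```python
from h import *
p,d=manip.read_camera("wrist");cv2.imwrite("pics/wrist2.png",p[:,:,::-1])
p,d=manip.read_camera("side");cv2.imwrite("pics/side2.png",cv2.resize(p[200:340,220:400,::-1],(720,560)))
s=manip.sense();print(s["t"],s["tool_pos"],s["ft_force"])
```

```text
2.55 [0.46172572 0.0290152  0.08130275] [-0.64686304  0.15127559  0.44817396]
```

View pics/wrist2.png

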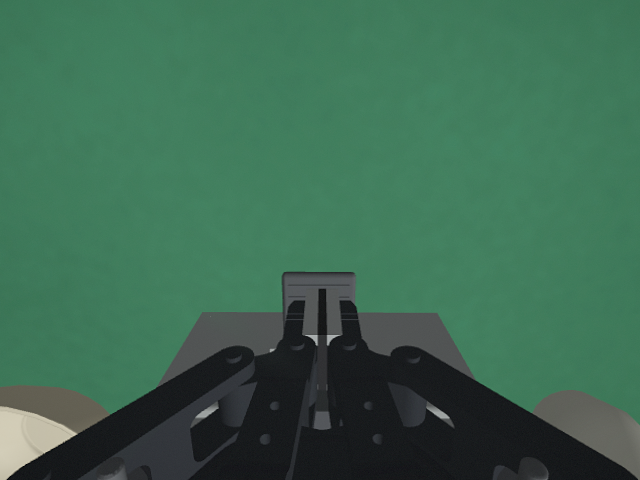

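View pics/side2.png

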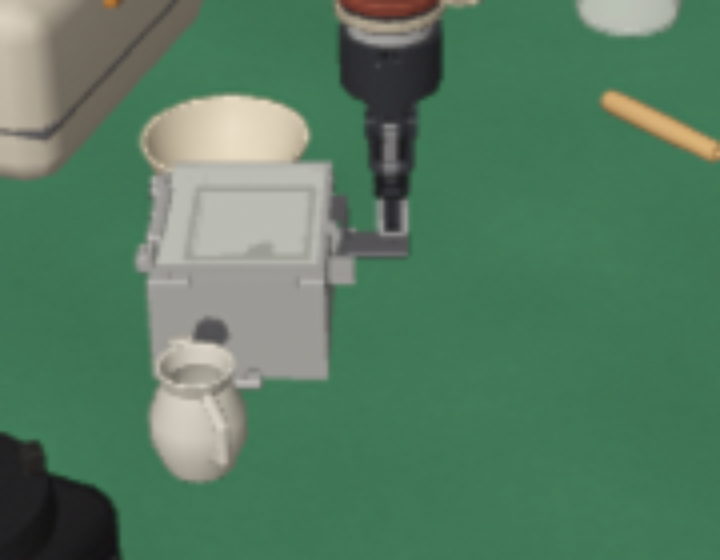

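The fingers stand over the front half of the tab: the tab spans 283–355 and the fingers are at 322 in the wrist view. Pressing now.

Emit:
play_rows:
  rows:
    - [[0,0,7],[0,0,0],0]
    - [[0,0,10],[0,0,0],0]
    - [[0,0,13],[0,0,0],0]
    - [[0,0,16],[0,0,0],0]
    - [[0,0,17.5],[0,0,0],0]
    - [[0,0,17.5],[0,0,0],0]
    - [[0,0,17.5],[0,0,0],0]

```text
t: 3.42
tool_pos: [0.4616, 0.029, 0.0638]
orientation: [-0.158, 0.988, -0.001, 0.0]
ft_force: [-2.5, -1.0, 3.0]
gripper_width: -0.001
```

Run:
```python
from h import *
p,d=manip.read_camera("side");cv2.imwrite("pics/side3.png",cv2.resize(p[200:340,220:400,::-1],(720,560)))
s=manip.sense();print(s["t"],s["tool_pos"],s["ft_force"])
```

```text
3.475 [0.46166722 0.0290238  0.06381198] [-2.71964213 -1.08879907  2.20214304]
```

View pics/side3.png

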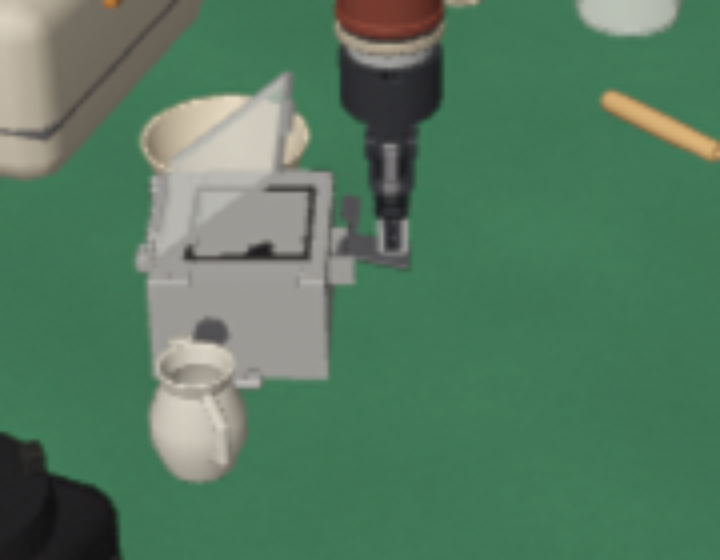

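The flap has released and is swinging up. I'll let go and rise straight up in front of the box.

Emit:
play_rows:
  rows:
    - [[2,0,-15],[0,0,0],0]
    - [[10,0,-50],[0,0,0],0]
    - [[20,0,-100],[0,0,0],0]
    - [[20,0,-150],[0,0,0],0]
    - [[20,0,-200],[0,0,0],0]
    - [[20,0,-207],[0,0,0],0]
    - [[20,0,-207],[0,0,0],0]
    - [[20,0,-207],[0,0,0],0]
    - [[20,0,-207],[0,0,0],0]
    - [[20,0,-207],[0,0,0],0]
    - [[20,0,-207],[0,0,0],0]
    - [[20,0,-207],[0,0,0],0]

```text
t: 4.97
tool_pos: [0.4424, 0.023, 0.2707]
orientation: [-0.158, 0.988, -0.001, 0.0]
ft_force: [-0.5, -0.5, 0.3]
gripper_width: 0.002
```

Run:
```python
from h import *
s=manip.sense();p,d=manip.read_camera("wrist");cv2.imwrite("pics/wrist4.png",p[:,:,::-1]);np.save("pics/w4d.npy",d);np.save("pics/w4q.npy",np.r_[s["tool_pos"],s["orientation"]])
p,d=manip.read_camera("side");cv2.imwrite("pics/side4.png",cv2.resize(p[200:340,220:400,::-1],(720,560)))
print(s["t"],s["tool_pos"],s["ft_force"])
```

```text
4.975 [0.44236143 0.02300677 0.27065096] [-0.53479588 -0.46567704  0.28195459]
```

View pics/wrist4.png

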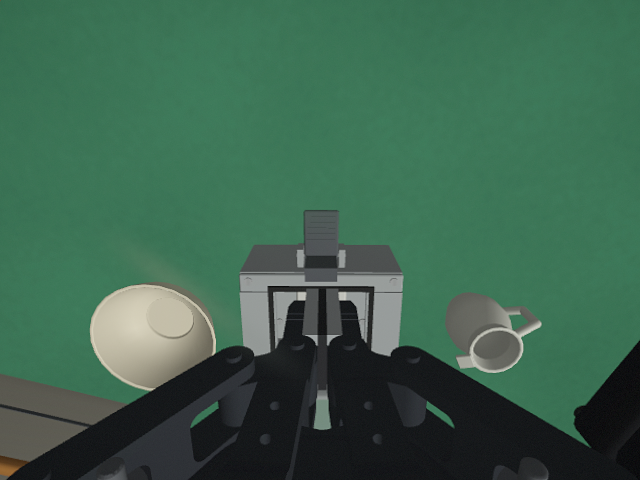

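View pics/side4.png

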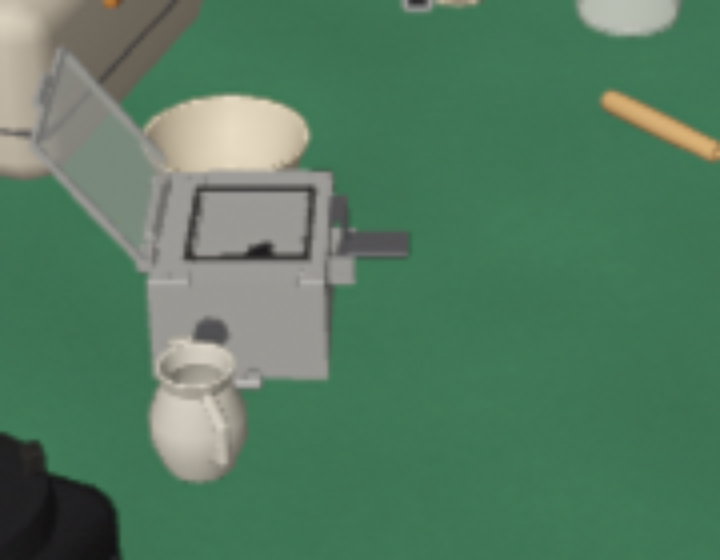

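Emit:
play_rows:
  rows:
    - [[30,0,-20],[0,0,0],85]
    - [[60,0,-40],[0,0,0],85]
    - [[60,0,-40],[0,0,0],85]
    - [[60,0,-40],[0,0,0],85]
    - [[60,0,-40],[0,0,0],85]
    - [[60,0,-40],[0,0,0],85]

```text
t: 5.82
tool_pos: [0.3854, 0.0046, 0.31]
orientation: [-0.158, 0.987, -0.0, -0.0]
ft_force: [0.2, -0.1, 0.2]
gripper_width: 0.995
```

Run:
```python
from h import *
s=manip.sense();p,d=manip.read_camera("wrist");cv2.imwrite("pics/wrist5.png",p[:,:,::-1]);np.save("pics/w5d.npy",d);np.save("pics/w5q.npy",np.r_[s["tool_pos"],s["orientation"]])
cv2.imwrite("pics/w5z.png",cv2.resize(p[220:380,220:420,::-1],(750,600),interpolation=cv2.INTER_CUBIC))
p,d=manip.read_camera("top");np.save("pics/top5d.npy",d);cv2.imwrite("pics/top5.png",cv2.resize(p[165:265,225:375,::-1],(750,500),interpolation=cv2.INTER_CUBIC))
print(s["t"],s["tool_pos"],s["orientation"])
```

```text
5.825 [0.38536979 0.00458073 0.30998826] [-1.57747072e-01  9.87479476e-01 -3.16936256e-04 -2.13228191e-04]
```

View pics/w5z.png

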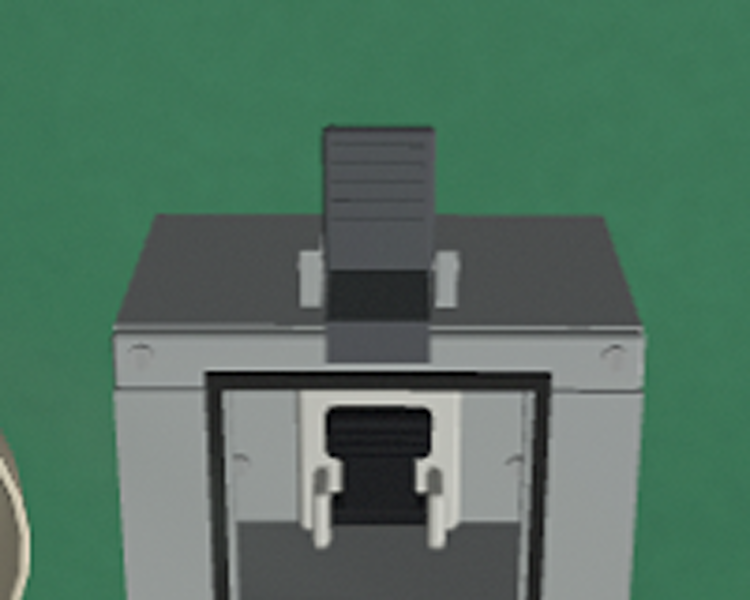

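View pics/top5.png

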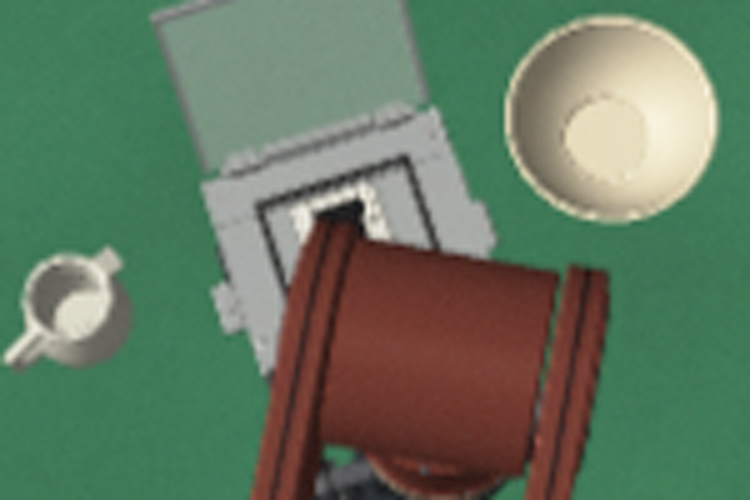

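Run:
```python
from h import *
q=np.load("pics/w5q.npy");pose=(q[:3],q[3:]);d=np.load("pics/w5d.npy")
f=lambda u,v:((u+.5)/3.75-.5+220,(v+.5)/3.75-.5+220)
W=lambda u,v,z:onz("wrist",f(u,v),z,pose)
ang=lambda v:np.degrees(np.arctan2(v[1],v[0]))
def rep(n,p,r,z,xb):
    a,b=W(*p,z),W(*r,z);m=(a+b)/2;y=np.radians(18.03)
    print(n,m.round(4),"w",np.linalg.norm(a-b).round(4),"yaw",(ang(b-a)-90).round(2),"orig",(m[:2]-xb*np.array([np.cos(y),np.sin(y)])).round(4))
rep("tip",(323,128),(435,128),.07,-.125)
rep("body front",(114,330),(643,330),.086,-.065)
rep("seal outer",(206,373),(551,373),.089,-.051)
rep("seal inner",(228,391),(531,391),.089,-.046)
rep("pad mid",(327,432),(432,432),.059,-.009)
rep("pad front",(327,408),(432,408),.059,-.013)
for p in[(380,415),(380,430),(380,450),(380,500),(170,450),(590,450),(380,382),(380,160)]:print(p,dep("wrist",f(*p),d,pose).round(4))
```

```text
tip [0.4516 0.0254 0.07  ] w 0.0332 yaw 18.15 orig [0.5704 0.0641]
body front [0.507  0.0434 0.086 ] w 0.1577 yaw 18.15 orig [0.5688 0.0635]
seal outer [0.5191 0.0474 0.089 ] w 0.1031 yaw 18.15 orig [0.5676 0.0631]
seal inner [0.5249 0.0495 0.089 ] w 0.091 yaw 18.15 orig [0.5686 0.0638]
pad mid [0.5573 0.06   0.059 ] w 0.0345 yaw 18.16 orig [0.5658 0.0628]
pad front [0.5487 0.0572 0.059 ] w 0.0343 yaw 18.16 orig [0.561  0.0612]
(380, 415) [0.5514 0.0583 0.0585]
(380, 430) [0.5554 0.0596 0.0608]
(380, 450) [0.5645 0.0626 0.0578]
(380, 500) [0.5902 0.0709 0.0473]
(170, 450) [ 0.5661 -0.0047  0.0864]
(590, 450) [0.5257 0.1177 0.0867]
(380, 382) [0.5221 0.0488 0.0888]
(380, 160) [0.4609 0.0287 0.0709]
```

View pics/wrist5.png

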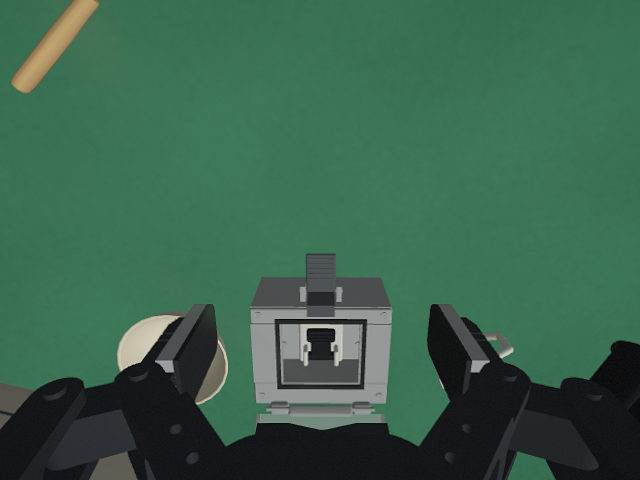

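Wrist view: the window opening measures 91 mm between the seal's inner edges, and the lever is raised with its pad at z≈0.059–0.061. The box origin comes out at about (0.569, 0.064). Next I shut the fingers and go above the pad.

Emit:
play_rows:
  rows:
    - [[-30,0,0],[0,0,0],0]
    - [[-80,0,0],[0,0,0],0]
    - [[-130,-1,20],[0,0,0],0]
    - [[-170,-1,60],[0,0,0],0]
    - [[-182,-1,110],[0,0,0],0]
    - [[-182,-1,150],[0,0,0],0]
    - [[-182,-1,175],[0,0,0],0]
    - [[-182,-1,180],[0,0,0],0]
    - [[-182,-1,180],[0,0,0],0]
    - [[-182,-1,180],[0,0,0],0]

```text
t: 7.18
tool_pos: [0.5599, 0.0601, 0.132]
orientation: [-0.158, 0.987, -0.001, 0.001]
ft_force: [-0.4, -0.3, 0.2]
gripper_width: 0.002
```

Run:
```python
from h import *
s=manip.sense();p,d=manip.read_camera("wrist");cv2.imwrite("pics/wrist6.png",p[:,:,::-1])
p,d=manip.read_camera("side");cv2.imwrite("pics/side6.png",cv2.resize(p[180:320,220:400,::-1],(720,560)))
print(s["t"],s["tool_pos"],s["orientation"],s["gripper_width"],s["ft_force"])
dl=np.array([.5585,.0603,.045])-s["tool_pos"];print(Rn.from_quat(s["orientation"]).as_matrix().T@dl*1000)
```

```text
7.175 [0.55985548 0.06007144 0.13195352] [-1.57722835e-01  9.87482201e-01 -6.83757541e-04  1.39402364e-03] 0.001629044390484092 [-0.44909066 -0.33421984  0.22404543]
[ 1.43748272  0.79507377 86.94887079]
```

View pics/wrist6.png

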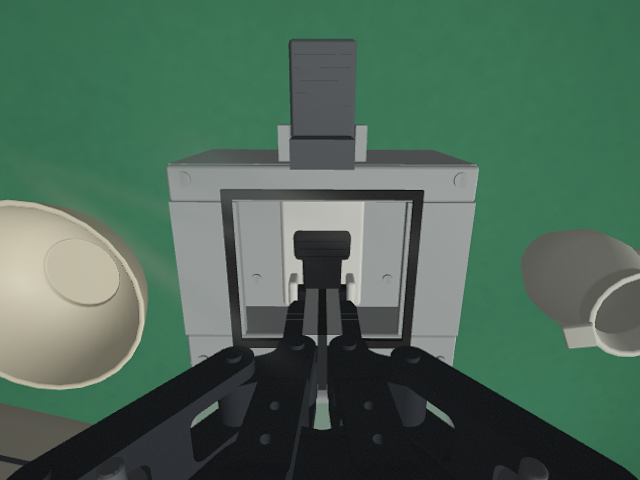

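View pics/side6.png

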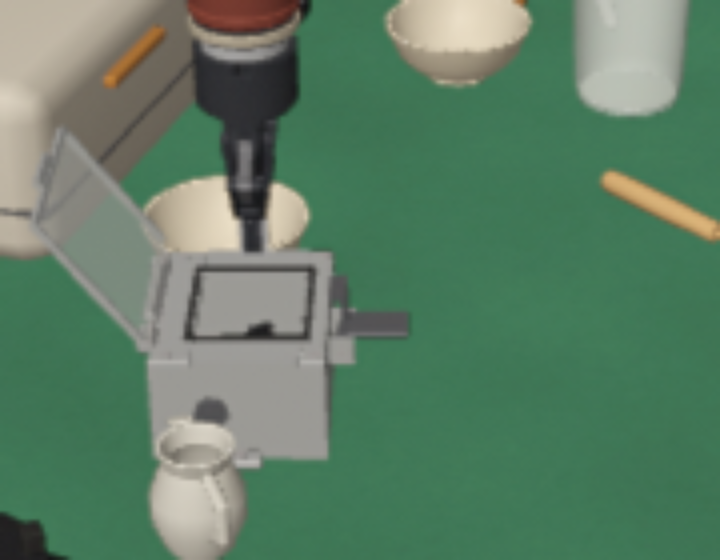

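The view is centred: lever pad at (322,245), seal inner edges at x≈232 and 413, fingers at 322. Going down into the window, first to just above the pad.

Emit:
play_rows:
  rows:
    - [[2,1,15],[0,0,0],0]
    - [[3,1,30],[0,0,0],0]
    - [[3,1,45],[0,0,0],0]
    - [[3,1,58],[0,0,0],0]
    - [[3,1,66],[0,0,0],0]
    - [[3,1,66],[0,0,0],0]

```text
t: 8.02
tool_pos: [0.5561, 0.06, 0.0648]
orientation: [-0.158, 0.987, -0.001, 0.0]
ft_force: [-0.0, 1.2, -0.3]
gripper_width: 0.001
```

Emit:
play_rows:
  rows:
    - [[0,0,5],[0,0,0],0]
    - [[0,0,9],[0,0,0],0]
    - [[0,0,13],[0,0,0],0]
    - [[0,0,16],[0,0,0],0]
    - [[0,0,19],[0,0,0],0]
    - [[0,0,20],[0,0,0],0]
    - [[0,0,20],[0,0,0],0]
    - [[0,0,20],[0,0,0],0]

```text
t: 9.02
tool_pos: [0.5561, 0.06, 0.0449]
orientation: [-0.158, 0.987, -0.001, 0.0]
ft_force: [-1.4, -1.3, 4.4]
gripper_width: 0.003
```

Emit:
play_rows:
  rows:
    - [[0,0,0.7],[0,0,0],0]
    - [[0,0,1.5],[0,0,0],0]
    - [[0,0,1.5],[0,0,0],0]
    - [[0,0,1.5],[0,0,0],0]

```text
t: 9.52
tool_pos: [0.5562, 0.06, 0.0445]
orientation: [-0.158, 0.987, -0.001, 0.0]
ft_force: [-6.0, -2.9, 12.0]
gripper_width: -0.0
```

It hit the stop: 12 N for only 0.4 mm of travel. Retreating straight up.

Emit:
play_rows:
  rows:
    - [[0,0,-8],[0,0,0],0]
    - [[0,0,-30],[0,0,0],0]
    - [[0,0,-60],[0,0,0],0]
    - [[0,0,-110],[0,0,0],0]
    - [[60,0,-165],[0,0,0],85]
    - [[120,0,-220],[0,0,0],85]
    - [[170,0,-265],[0,0,0],85]
    - [[170,0,-265],[0,0,0],85]
    - [[170,0,-265],[0,0,0],85]
    - [[170,0,-265],[0,0,0],85]
    - [[170,0,-265],[0,0,0],85]

```text
t: 10.9
tool_pos: [0.3944, 0.0076, 0.3079]
orientation: [-0.158, 0.987, -0.0, -0.001]
ft_force: [-0.5, 0.1, 0.6]
gripper_width: 0.995
```

Run:
```python
from h import *
s=manip.sense();pose=(s["tool_pos"],s["orientation"]);p,d=manip.read_camera("wrist");cv2.imwrite("pics/wrist7.png",p[:,:,::-1])
p,_=manip.read_camera("side");cv2.imwrite("pics/side7.png",p[:,:,::-1])
print(s["t"],s["tool_pos"],s["ft_force"],s["qd"])
T=boxT((.569,.0637),np.radians(18.1))
for x in(-.022,-.018,-.013,-.009,0):
    uv=proj("wrist",T(x,0,.047),pose);X=dep("wrist",uv,d,pose);print(x,uv.round(),X.round(4))
cv2.imwrite("pics/w7z.png",cv2.resize(cv2.imread("pics/wrist7.png")[240:400,220:420],(750,600),interpolation=cv2.INTER_CUBIC))
```

```text
10.9 [0.3943716  0.00759531 0.30792217] [-0.46757937  0.09145879  0.62097452] [ 0.00042344  0.00806141 -0.00172972 -0.00047168  0.0024274  -0.00039274]
-0.022 [320. 317.] [0.5236 0.049  0.0901]
-0.018 [320. 320.] [0.5522 0.0582 0.0464]
-0.013 [320. 324.] [0.5579 0.0601 0.0448]
-0.009 [320. 326.] [0.5612 0.0611 0.0457]
0 [320. 333.] [0.5713 0.0644 0.0432]
```

View pics/w7z.png

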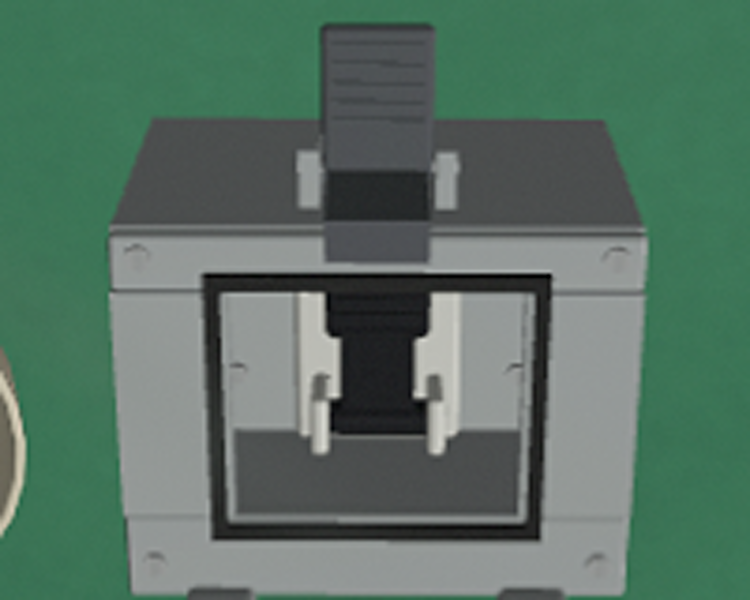

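View pics/side7.png

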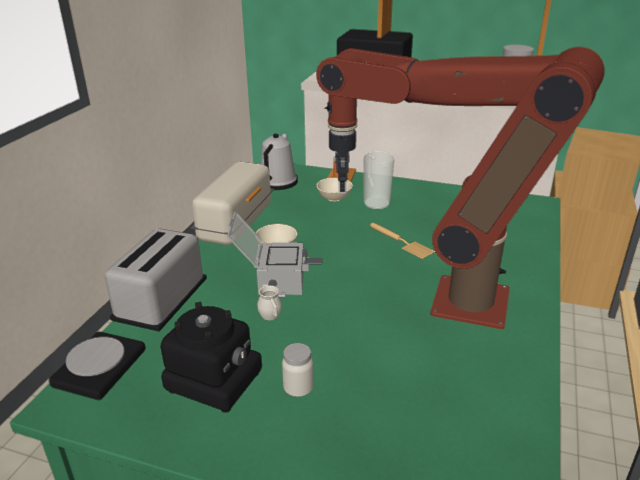

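The lever pad now measures z≈0.045, which is fully down. The flap stands open, the clip is back level, the creamer and bowls look unmoved and the arm is clear. Handing in.

```bash
python3 -c "
from cell import manip
print(manip.finish_job())"
```

```text
the job is handed in; nothing more can be done
None
```

The blender's supply is cut: I pressed the clip, the flap sprang open and stayed open, and I pressed the switch lever down to its stop through the window. I handed the job in at about 11 s of the 48 s allowed; no verdict is reported.

- **Clip and flap:** I pressed the tab down to 64 mm, about 6 to 7 mm. The last side picture shows the flap leaning fully back and the clip level again.
- **Lever:** at the bottom the force rose to 12 N over the last 0.4 mm, so it was at its stop. After I withdrew, its pad measured 45 mm above the cupboard top, the fully-down height; before the press it was 59 to 61 mm.
- **Window frame and seal:** the wrist force showed no sign of touching them. With about 12 mm to spare on each side, I kept to the middle of the opening.
- **Things standing about:** they look unmoved in the last pictures, but I judged this by eye and did not measure it.
- **Disagreement:** my estimates of the box position differed by about 2 to 3 mm between features. I used the one from the window seal for the lever.

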